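# Dock the charged battery pack behind its gravity catch

## Task

Fit the charged battery pack (green end cap) into the charging dock: set it on the front of the bed, contact end leading, then slide it fully home so that the pack itself lifts the yellow drop catch and the catch falls behind it; do not touch the catch with the gripper. Before letting go, pull the pack back against the dropped catch to check that it holds, then leave the pack docked and let go. Leave the spent pack (red end cap), the meter and the screwdriver where they are.

Things in the scene. Friction and masses are not known exactly. Their poses are not given: they have to be found in the camera images.
- charged_pack: Charged battery pack to be docked: dark grey block 140 (x) x 100 (y) x 60 (z) mm, about 0.75 kg, green cap over its trailing end (-x); two contact slots in its leading +x end, which enters the dock first. Carrying handle on top. Origin: centre of the underside, z up. Starts flat on the bench, contact end roughly away from the robot.
- pack_handle (a point): Centre of the charged pack's black handle bar, over the pack's centre, 101 mm above its underside. The bar runs along the pack's x: 94 long x 14 wide x 14 high mm, on two 14 mm square posts at x = -40 and +40 mm; 34 mm of free height under the bar, 66 mm between the posts.
- pack_contacts (a point): Centre of the lower edge of the charged pack's contact end (its x = +70, y = 0, z = 0 mm); fully home it meets dock_stop.
- spent_pack: A spent battery pack, same shape and size as the charged one but with a red end cap; to be left alone. Origin: centre of the underside.
- dock: Battery charging dock, fixed. Origin: at bench level under the centre of a fully home pack; +x is the way the pack slides in, z up. Aluminium bed, top 8 mm above the bench, 150 mm wide, from x = -225 (open front) to +145 mm. Side guides 105 mm apart, 38 mm high, from x = -100 to +70; in front they flare out to 134 mm apart at x = -149. Catch on the left (+y).
- dock_stop (a point): On the centre line at bed height, foot of the grey charger housing's front wall (dock x = +70 mm): the stop for the pack's contact end. Housing 130 wide, 92 mm high, orange top. Its hood reaches back to x = +48 mm, underside 73.5 mm above the bench, and the docked pack's top (68 mm) goes under it, so the pack enters only by sliding in.
- dock_mouth (a point): Point on the top of the bed, on the centre line, 195 mm before the home position. With the pack's underside centre here, its leading edge is between the flares and short of the catch, its tail overhanging the front of the bed.
- catch (a joint): Catch angle in rad: 0 = down (rest, by its own 0.12 kg), grows as the nose lifts, up to 0.8. A pack sliding in meets the nose's 35 degree ramp, lifts it to about 0.24 and runs on under it with a few N of drag. The nose falls behind the pack's tail when the pack is within about 3 mm of the stop; it then leaves the pack 6 mm of play.
- meter: Hand-held multimeter lying on the bench, 175 x 85 x 38 mm, slate blue with a dark face; to be left alone. Origin: centre of the underside.
- screwdriver: Screwdriver lying on the bench, 190 mm long; to be left alone. Origin: under its middle.
- catch_nose (a point): Lower inner edge of the moving catch's yellow nose, the edge that drops behind the pack. When down it is 50 mm above the bench at dock x = -76, y = +51 mm, and the nose fills dock x = -120 to -76 (ramp -120 to -82), y = +36 to +66 mm, up to 80 mm above the bench; a thumb tab goes on to y = +87 mm.
- catch_hinge (a point): The catch's hinge, outside the left guide, 50 mm above the bench at dock x = -1, y = +60 mm; the axis lies along dock y. A steel arm runs from here along the outside of the guide to the yellow nose.
Mind the look-alikes: they are no part of the job. Leave any blue or pink look-alike of the charged_pack alone.

How it is judged:
On the way, in this order (a step that is already met when the one before it is completed fails the run):
1. the pack, sliding in along the bed, lifts the catch (value of joint catch above 0.15 rad and contact force between charged_pack and catch above 0.1 N and x of charged_pack in the frame of dock between -0.18 and -0.02 m and z of charged_pack in the frame of dock below 0.016 m and angle between the x axis of charged_pack and the x axis of dock, either way round below 0.2 rad), for 0.1 s.
2. the pack is home and the catch has dropped behind it (value of joint catch below 0.05 rad and x of charged_pack in the frame of dock above -0.008 m and z of charged_pack in the frame of dock below 0.013 m and x of pack_contacts in the frame of dock above 0.06 m), for 0.2 s.
3. the pack is pulled back against the dropped catch (over 2 N) and the catch holds (contact force between charged_pack and catch above 2 N and value of joint catch below 0.05 rad and x of charged_pack in the frame of dock between -0.01 and -0.003 m), for 0.05 s.
At the end, for the whole second after the job is handed in: The charged pack lies flat and still on the bed, contacts first, between stop and dropped catch: at most 9 mm short of the stop, within 6 mm of the centre line and 0.06 rad of straight; catch below 0.05 rad; spent pack, meter and screwdriver within 30 mm of start (value of joint catch below 0.05 rad and x of charged_pack in the frame of dock between -0.009 and 0.003 m and x of pack_contacts in the frame of dock above 0.06 m and y of charged_pack in the frame of dock between -0.006 and 0.006 m and z of charged_pack in the frame of dock below 0.011 m and z of pack_handle in the frame of dock above 0.1 m and angle between the x axis of charged_pack and the x axis of dock, either way round below 0.06 rad and angle between charged_pack's own z axis and vertical below 0.05 rad and linear speed of charged_pack below 0.02 m/s and distance of each of spent_pack, meter, screwdriver from where it was at the start of the episode below 0.03 m); the robot touches nothing.
It fails at once if the catch is lifted or pushed by the robot itself instead of by the pack (contact force between catch and the fingers above 1 N or contact force between catch and the arm above 1 N).
It fails at once if the spent pack, the meter or the screwdriver is moved more than 30 mm (distance of any of spent_pack, meter, screwdriver from where it was at the start of the episode above 0.03 m).
It also fails if it takes over 48 s, if anything falls off the work surface, if the arm or the gripper's body presses on something with over 40 N, if the wrist force passes 120 N, or if a joint passes its speed limit or range.

## Robot

A 6-joint arm with a two-finger parallel gripper is mounted at the origin on the work surface. World frame = base frame: x ahead of the robot, y to its left, z up, the work surface at z = 0. Lengths are in m, angles in rad, forces in N, time in s.
With the tool pointing down it reaches from about 0.375 to 0.9 m from the base axis. Payload 3.1 kg.
Tool frame: the origin (TCP) lies at the very end of the fingers, on their centre line; the grasp point (between the pads) lies 19 mm behind it; y points along the fingers, x is the direction in which the jaws open and shut, and the axes are right-handed (so a half turn about y gives the same grasp; the last joint's range is limited). The gripper opens to 87 mm and grips with 3 to 60 N. Pads are 19 mm wide; open, the fingers measure 117 mm over their backs; the gripper's body (75 mm by 190 mm) begins 51 mm behind the grasp point.
Start: joints at [1.069, 0.527, 1.433, -0, 1.181, -0.178], TCP at [0.199, 0.593, 0.223] pointing down, gripper open.
Joint ranges: [-3.08, 3.08], [-0.75, 2.2], [0.22, 2.44], [-1.43, 4.57], [0, 2.65], [-2.85, 2.85]. Speed limits (rad/s): [2.79, 2.79, 3.14, 3.14, 3.14, 3.14].

## Interface

Orientations are given as a unit quaternion [x, y, z, w].
In Python, from rig import robot gives the robot as it stands.
- The arm moves only by the shell command python3 -m creep 'ROWS' [FORCE]. ROWS is JSON, a list of rows, each a list of 3 entries, a list of its own where there are three numbers: the shift along the tool's x, y, z in mm, then the turn about the tool's y in rad, then the opening, from 0 (shut) to 1 (fully open). A call has 1 to 8 rows; each row shifts and turns the commanded pose from where the row before left it, along the tool's axes as they then stand; what a row does not reach is not made up. A row lasts 1/10 s, in which the tool goes at most 50 mm and 8.59 degrees, less where a joint would pass 70% of its speed; a pose out of reach is approached as far as the arm can. A call with a gripper value outside its range is refused whole. The fingers move at their own pace and stop on an object; FORCE is the grip in N (left out, the last holds). Time passes only in rows, so rows that do not move let the fingers close. It gives the time, the measured TCP pose, the force and the opening at its end, in the units of the state.
- robot.get_obs(): the state, without advancing time (a new reading comes with each control period).
- robot.camera(name): name is "side" or "top"; returns a dict with "pixels" (480x640x3 uint8, red, green, blue), "fx", "fy", "cx", "cy" (pixels), "position" and "rotation" of the camera in the world. Camera axes: x right, y up, looking along -z (the intrinsics and any distortion apply to the point x, -y, -z); pixel columns grow to the right and rows downward; lengths in m; the calibration is good to about 2 mm. A picture is of the moment at which its call begins. There is no depth.
- robot.hand_in(): hands the job in, once; it reports no verdict.
The state is a dict: "time": time; "q": joint angles; "joint_velocities": joint speeds; "joint_torque": joint torques, N m; "position": TCP position; "tool_rot": TCP orientation; "ft_force": force on the tool from outside, world axes, zero at the start; "moment": the same for the moment, N m; "grip_width": finger opening in m.
Only numpy, scipy, OpenCV 4.12 (cv2) and the standard library are available. Lean on these libraries where they do the work, as an engineer would, in place of code of your own. Each camera call takes 0.05 s, during which the arm holds its last target.

## Working session

There is one attempt and no reset: what is moved stays moved. The work goes in short steps, Python scripts to look and compute and a shell command to move; the robot and the scene stay as the last step left them, time stands still between calls to the robot, and variables do not carry over. Pictures are saved under pics/ and viewed, and the job is handed in when it is done.

```bash
mkdir -p pics; ls
python3 - <<'E'
from rig import robot
import cv2
for n in("top","side"):
    c=robot.camera(n);cv2.imwrite(f"pics/{n}0.png",c["pixels"][:,:,::-1])
    print(n,{k:v for k,v in c.items() if k!="pixels"})
print(robot.get_obs())
E
```

```text
pics
top {'fx': 451.0651092495492, 'fy': 451.0651092495492, 'cx': 316.1323270813706, 'cy': 237.4139396701051, 'position': array([0.34035207, 0.0956513 , 1.36261412]), 'rotation': array([-0.05048893,  0.04595166,  0.70981214, -0.70107492])}
side {'fx': 575.8945544008299, 'fy': 575.8945544008299, 'cx': 321.2864865964365, 'cy': 243.76707072325922, 'position': array([ 0.08149847, -0.71137765,  0.96309927]), 'rotation': array([ 0.38425534, -0.09543463, -0.19930956,  0.89639041])}
{'time': 0.1, 'q': array([ 1.06850872e+00,  5.28374284e-01,  1.43376672e+00, -9.75490445e-06,
        1.18143767e+00, -1.78495644e-01]), 'joint_velocities': array([ 0.00118207, -0.00040815, -0.00250292,  0.00088468,  0.00055622,
        0.0001251 ]), 'joint_torque': array([-1.39234503e-04, -4.40985310e+01, -1.77148372e+01,  6.34444971e-02,
        5.33520570e-02, -1.88569339e-05]), 'position': array([0.19849808, 0.59193745, 0.22167122]), 'tool_rot': array([ 0.57436065,  0.41223534, -0.41350015, -0.57375038]), 'ft_force': array([ 1.09938779, -0.31685129, -0.33281135]), 'moment': array([-0.03372146, -0.0240213 , -0.03409258]), 'grip_width': 0.08694243894603186}
```

View pics/top0.png

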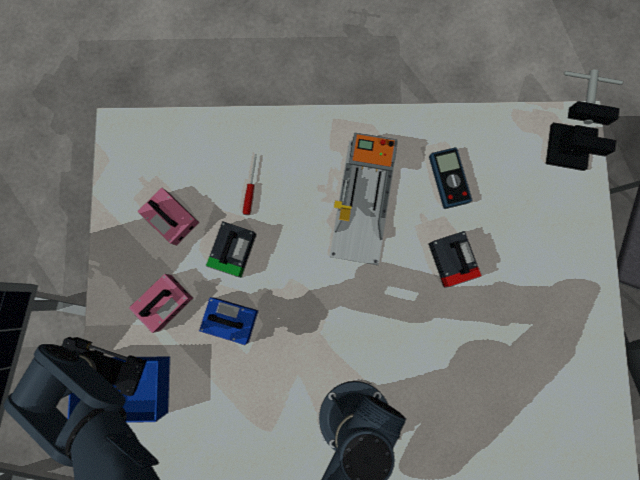

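View pics/side0.png

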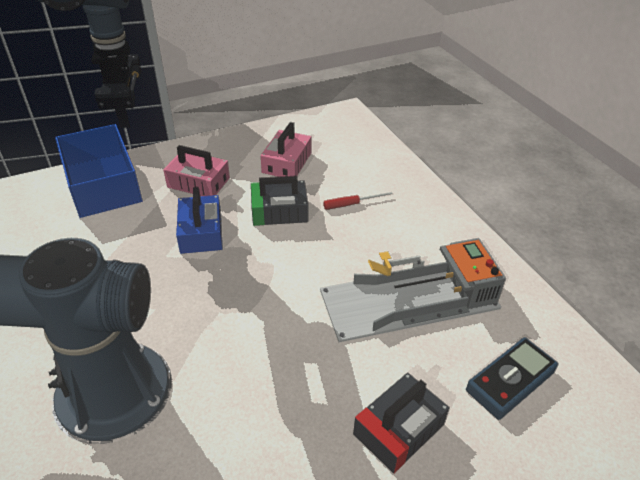

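The charged pack is the dark grey block at top (232,248), with its green cap at (223,268) and side (280,200). The others don't fit: blue (228,320), pink (167,215) and (162,303), and the red-capped spent pack (455,258). I'll confirm with enlarged crops.

```bash
cat > h.py <<'E'
import numpy as np, cv2
from scipy.spatial.transform import Rotation as R
def ray(c,u,v):
    d=np.array([(u-c["cx"])/c["fx"],-(v-c["cy"])/c["fy"],-1.0])
    return np.array(c["position"]),R.from_quat(c["rotation"]).apply(d)
def onz(c,u,v,z):
    o,d=ray(c,u,v); return o+d*(z-o[2])/d[2]
def proj(c,p):
    q=R.from_quat(c["rotation"]).inv().apply(np.array(p)-c["position"])
    return np.array([c["cx"]-c["fx"]*q[0]/q[2], c["cy"]+c["fy"]*q[1]/q[2]])
def tri(c1,p1,c2,p2):
    A=[];b=[]
    for c,p in((c1,p1),(c2,p2)):
        o,d=ray(c,*p);d/=np.linalg.norm(d);M=np.eye(3)-np.outer(d,d);A.append(M);b.append(M@o)
    return np.linalg.lstsq(np.vstack(A),np.hstack(b),rcond=None)[0]
E
python3 - <<'E'
from h import *
t=cv2.imread("pics/top0.png");s=cv2.imread("pics/side0.png")
def crop(im,x,y,w,h,k,n): cv2.imwrite(n,cv2.resize(im[y:y+h,x:x+w],None,fx=k,fy=k,interpolation=cv2.INTER_CUBIC))
crop(t,190,205,80,80,7,"pics/tp.png")
crop(t,320,120,90,150,4,"pics/td.png")
crop(s,240,165,80,70,8,"pics/sp.png")
crop(s,310,230,200,120,4,"pics/sd.png")
E
```

```text
(no output)
```

View pics/tp.png

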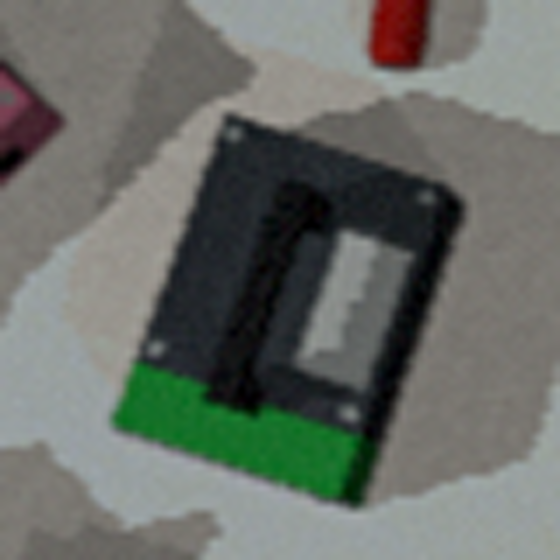

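View pics/td.png

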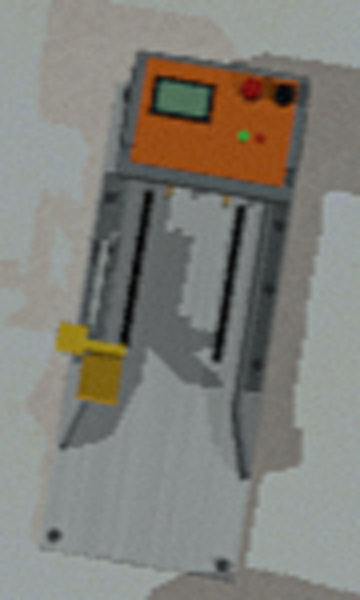

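View pics/sp.png

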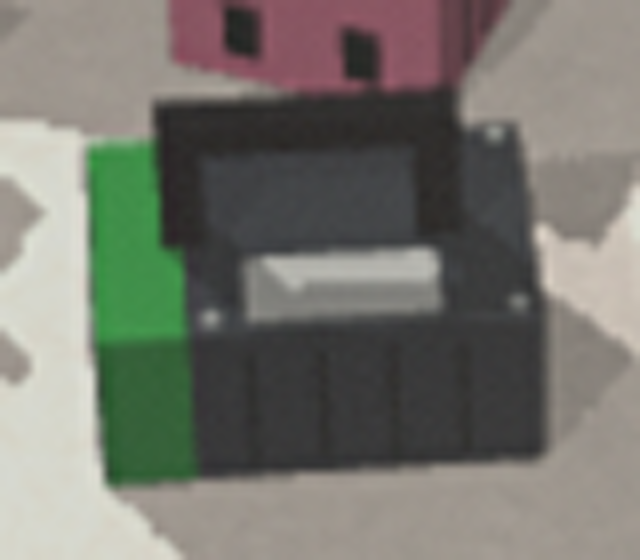

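View pics/sd.png

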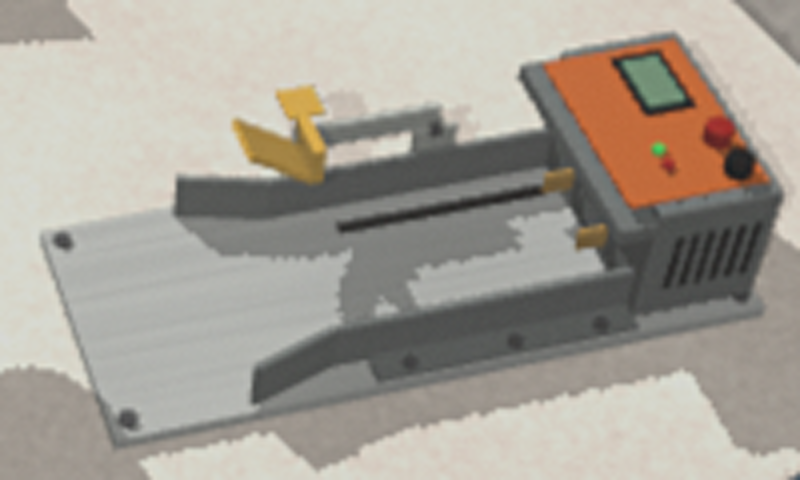

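Crops confirm the target: dark grey body, green cap trailing (-x toward the robot), black handle. The dock's open front faces the robot and the yellow catch is on its left. Next I measure.

```bash
cat > m0.py <<'E'
from rig import robot
from h import *
E
python3 - <<'E'
from h import *
from rig import robot
T=robot.camera("top");S=robot.camera("side")
f=lambda x,y,k,ox,oy:((x+.5)/k-.5+ox,(y+.5)/k-.5+oy)
tp=lambda x,y:f(x,y,7,190,205); sp=lambda x,y:f(x,y,8,240,165); td=lambda x,y:f(x,y,4,320,120); sd=lambda x,y:f(x,y,4,310,230)
np.set_printoptions(precision=4,suppress=True)
P=lambda n,c,p,z:print(n,onz(c,*p,z))
print("PACK top")
for n,p in dict(LL=(228,115),LR=(464,190),TL=(113,424),TR=(348,492)).items():P(n,T,tp(*p),.06)
for n,p in dict(LLs=(233,133),LRs=(428,197),TLs=(157,348),TRs=(349,412)).items():P(n,T,tp(*p),.06)
P("barL",T,tp(303,197),.108);P("barT",T,tp(233,398),.108)
print("PACK side")
for n,p in dict(LL=(516,123),LR=(546,312),TL=(88,147),TR=(98,340)).items():P(n,S,sp(*p),.06)
P("barT",S,sp(158,103),.108);P("barL",S,sp(456,92),.108)
P("TRb",S,sp(108,484),0);P("LRb",S,sp(546,457),0)
print("DOCK top")
for n,p in dict(FL=(40,548),FR=(236,578)).items():P(n,T,td(*p),.008)
for n,p in dict(oBL=(147,57),oBR=(305,80),oFL=(130,163),oFR=(287,187)).items():P(n,T,td(*p),.092)
print("DOCK side")
for n,p in dict(FL=(42,233),FR=(115,443),BR=(765,308)).items():P(n,S,sd(*p),.008)
for n,p in dict(hFL=(521,72),hFR=(632,222),BL=(675,35),BR=(783,192)).items():P(n,S,sd(*p),.092)
def auto(c,lo,hi):
    h=cv2.cvtColor(c["pixels"],cv2.COLOR_RGB2HSV);m=cv2.inRange(h,lo,hi);n,l,s,ce=cv2.connectedComponentsWithStats(m)
    i=1+np.argmax(s[1:,4]);m=(l==i).astype(np.uint8);r=cv2.minAreaRect(cv2.findContours(m,0,1)[0][0]);return s[i],r
print(auto(T,(5,170,100),(15,255,255)))
print(auto(T,(50,100,50),(75,255,255)))
E
```

```text
PACK top
LL [0.5715 0.3781 0.06  ]
LR [0.5384 0.2789 0.06  ]
TL [0.4424 0.4237 0.06  ]
TR [0.4131 0.326  0.06  ]
LLs [0.5638 0.3759 0.06  ]
LRs [0.5356 0.294  0.06  ]
TLs [0.4737 0.406  0.06  ]
TRs [0.4461 0.326  0.06  ]
barL [0.5291 0.337  0.108 ]
barT [0.4484 0.3639 0.108 ]
PACK side
LL [0.5711 0.3802 0.06  ]
LR [0.54   0.2889 0.06  ]
TL [0.4408 0.4247 0.06  ]
TR [0.4098 0.3328 0.06  ]
barT [0.449  0.3764 0.108 ]
barL [0.5346 0.3441 0.108 ]
TRb [0.4097 0.3345 0.    ]
LRb [0.5404 0.2895 0.    ]
DOCK top
FL [0.4675 0.0633 0.008 ]
FR [ 0.4431 -0.0835  0.008 ]
oBL [ 0.82   -0.0189  0.092 ]
oBR [ 0.8008 -0.134   0.092 ]
oFL [ 0.7398 -0.0046  0.092 ]
oFR [ 0.7202 -0.1181  0.092 ]
DOCK side
FL [0.4685 0.0657 0.008 ]
FR [ 0.4402 -0.081   0.008 ]
BR [ 0.8035 -0.1482  0.008 ]
hFL [ 0.7252 -0.0046  0.092 ]
hFR [ 0.7141 -0.1222  0.092 ]
BL [ 0.8213 -0.0153  0.092 ]
BR [ 0.7991 -0.1378  0.092 ]
(array([353, 135,  40,  31, 751], dtype=int32), ((373.2567443847656, 149.95947265625), (37.976165771484375, 26.139436721801758), 9.462323188781738))
(array([206, 257,  36,  19, 329], dtype=int32), ((223.5000457763672, 266.0000305175781), (34.46882247924805, 9.803058624267578), 18.43494987487793))
```

```bash
cat > goal.py <<'E'
# usage: goal.py x y z yaw : shift in tool axes and turn so that TCP is at xyz with tool z-axis (or -z) along yaw
import sys
from h import *
from rig import robot
def rep(x,y,z,yaw):
    o=robot.get_obs();r=R.from_quat(o["tool_rot"]);M=r.as_matrix()
    np.set_printoptions(precision=4,suppress=True)
    d=np.array([x,y,z])-o["position"]
    a=np.arctan2(M[1,2],M[0,2])
    # world yaw increase = -turn about tool y if y down
    dy=(yaw-a+np.pi/2)%np.pi-np.pi/2
    print("t",round(o["time"],2),"pos",o["position"],"zaxis yaw",round(a,4),"toolx",M[:,0],"tooly",M[:,1])
    print("shift mm(current tool axes)",1000*M.T@d,"turn",dy*np.sign(M[2,1]),"F",o["ft_force"],"M",o["moment"],"w",round(o["grip_width"],4),"q",o["q"])
if __name__=="__main__": rep(*map(float,sys.argv[1:]))
E
python3 goal.py 0.4905 0.355 0.18 -0.329
```

```text
t 0.2 pos [0.1986 0.5921 0.2219] zaxis yaw 2.8178 toolx [ 0.3182  0.948  -0.0013] tooly [-0.0006 -0.0012 -1.    ]
shift mm(current tool axes) [-131.8837   42.0205 -352.1651] turn 0.005170308466372564 F [-0.1264 -0.0599 -0.2325] M [ 0.0327  0.0101 -0.0265] w 0.0869 q [ 1.0685  0.5281  1.4334 -0.      1.1814 -0.1785]
```

```bash
python3 -m creep '[[[-10,0,-27],0.005,1],[[-17,0,-45],0,1],[[-17,0,-45],0,1],[[-17,0,-45],0,1],[[-17,0,-45],0,1],[[-17,0,-45],0,1],[[-17,0,-45],0,1],[[-15,0,-40],0,1]]' 60; python3 goal.py 0.4905 0.355 0.18 -0.329
```

```text
time: 1.0
position: [0.4785, 0.3618, 0.2225]
tool_rot: [0.575, 0.411, -0.411, -0.575]
ft_force: [0.7, 0.7, 0.2]
grip_width: 0.0871
t 1.0 pos [0.4785 0.3618 0.2225] zaxis yaw 2.812 toolx [ 0.3237  0.9462 -0.0001] tooly [ 0.0001 -0.0001 -1.    ]
shift mm(current tool axes) [ -2.5663  42.47   -13.594 ] turn -0.000591456602718754 F [0.7028 0.6775 0.1929] M [ 0.0162 -0.0379  0.0307] w 0.0871 q [ 0.4614  0.4935  1.4979 -0.0001  1.1501 -0.7797]
```

```bash
python3 -m creep '[[[-4,20,-15],0,1],[[0,35,0],0,1],[[0,40,0],0,1],[[0,30,0],0,1],[[0,15,0],0,1],[[0,0,0],0,1],[[0,0,0],0,1]]'; python3 goal.py 0.4905 0.355 0.082 -0.329;python3 - <<'E'
from h import *
from rig import robot
a=robot.camera("top")["pixels"][190:300,170:290,::-1];b=robot.camera("side")["pixels"][110:250,200:360,::-1]
cv2.imwrite("pics/g1.png",np.hstack([cv2.resize(a,(420,385)),cv2.resize(b,(440,385))])[:, :800])
E
```

```text
time: 1.7
position: [0.4899, 0.3551, 0.0826]
tool_rot: [-0.575, -0.411, 0.411, 0.575]
ft_force: [0.5, 0.2, 1.0]
grip_width: 0.0868
t 1.7 pos [0.4899 0.3551 0.0826] zaxis yaw 2.8128 toolx [ 0.3229  0.9464 -0.0001] tooly [-0.0001 -0.0001 -1.    ]
shift mm(current tool axes) [ 0.1211  0.59   -0.5769] turn 0.0002191102298518821 F [0.4624 0.1672 1.0393] M [-0.0221  0.0001  0.012 ] w 0.0868 q [ 0.4427  0.6846  1.5953  0.      0.8619 -0.7994]
```

View pics/g1.png

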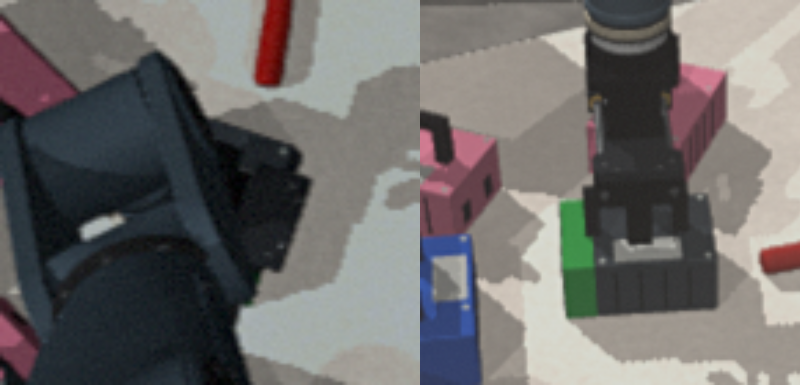

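The fingers straddle the handle's middle: in the side crop the near finger is at (640,225), between the posts. Closing.

```bash
python3 -m creep '[[[0,0,0],0,0],[[0,0,0],0,0],[[0,0,0],0,0],[[0,0,0],0,0],[[0,0,0],0,0],[[0,0,0],0,0],[[0,0,0],0,0],[[0,0,0],0,0]]' 60; python3 goal.py 0.4905 0.355 0.082 -0.329
```

```text
time: 2.6
position: [0.4897, 0.355, 0.0825]
tool_rot: [-0.575, -0.411, 0.411, 0.575]
ft_force: [-1.0, -0.3, 0.1]
grip_width: 0.0313
t 2.6 pos [0.4897 0.355  0.0825] zaxis yaw 2.8128 toolx [ 0.3229  0.9464 -0.0001] tooly [-0.0002 -0.0001 -1.    ]
shift mm(current tool axes) [ 0.2943  0.4743 -0.7461] turn 0.00020154158237462028 F [-0.9791 -0.2725  0.1237] M [ 0.0451  0.0334 -0.0153] w 0.0313 q [ 0.4426  0.6846  1.5959  0.      0.8613 -0.7994]
```

```bash
python3 -m creep '[[[0,0,0],0,0],[[0,0,0],0,0],[[0,0,0],0,0],[[0,0,0],0,0],[[0,0,0],0,0],[[0,0,0],0,0]]' 60; python3 goal.py 0.4905 0.355 0.082 -0.329
```

```text
time: 3.2
position: [0.49, 0.3553, 0.0826]
tool_rot: [-0.575, -0.412, 0.411, 0.575]
ft_force: [0.7, 1.6, 0.4]
grip_width: 0.0135
t 3.2 pos [0.49   0.3553 0.0826] zaxis yaw 2.8128 toolx [0.3229 0.9464 0.0007] tooly [ 0.0006  0.0006 -1.    ]
shift mm(current tool axes) [-0.1314  0.613  -0.5656] turn 0.00018276731950006564 F [0.6771 1.5509 0.436 ] M [ 0.3026 -0.1021 -0.0149] w 0.0135 q [ 0.4428  0.6845  1.5955  0.0003  0.8608 -0.7994]
```

```bash
python3 -m creep '[[[0,-10,0],0,0],[[0,-20,0],0,0],[[0,-25,0],0,0],[[0,-15,0],0,0],[[0,0,0],0,0]]'; python3 goal.py 0.4748 -0.0123 0.16 -0.185
```

```text
time: 3.7
position: [0.4903, 0.355, 0.1543]
tool_rot: [0.575, 0.412, -0.411, -0.575]
ft_force: [-0.0, -0.4, -6.5]
grip_width: 0.0136
t 3.7 pos [0.4903 0.355  0.1543] zaxis yaw 2.813 toolx [0.3227 0.9465 0.0014] tooly [ 0.0025  0.0006 -1.    ]
shift mm(current tool axes) [-352.6028   -5.9137 -103.8751] turn -0.14361151868869904 F [-0.0045 -0.3517 -6.5391] M [ 0.0613 -0.1175 -0.0181] w 0.0136 q [ 0.4425  0.5829  1.55   -0.0006  1.0062 -0.7994]
```

```bash
python3 -m creep '[[[-15,0,-4],0,0],[[-30,0,-9],0,0],[[-40,0,-12],0,0],[[-45,0,-13],0,0],[[-45,0,-13],0,0],[[-45,0,-13],0,0],[[-40,0,-12],0,0],[[-30,0,-9],0,0]]' &&  python3 -m creep '[[[-20,0,-6],-0.03,0],[[0,0,0],-0.06,0],[[0,0,0],-0.05,0],[[0,0,0],0,0]]'; python3 goal.py 0.4748 -0.0123 0.16 -0.185
```

```text
time: 4.5
position: [0.4741, 0.0502, 0.1514]
tool_rot: [-0.575, -0.41, 0.412, 0.576]
ft_force: [1.6, 0.2, -6.6]
grip_width: 0.0134
time: 4.9
position: [0.4738, 0.0315, 0.1515]
tool_rot: [-0.544, -0.449, 0.451, 0.546]
ft_force: [0.0, -0.2, -6.1]
grip_width: 0.013
t 4.9 pos [0.4738 0.0315 0.1515] zaxis yaw 2.9518 toolx [ 0.1887  0.982  -0.0005] tooly [-0.0041  0.0002 -1.    ]
shift mm(current tool axes) [-42.868   -8.5542  -9.2033] turn -0.004791945824785593 F [ 0.0377 -0.2229 -6.0762] M [ 0.0406 -0.08    0.0108] w 0.013 q [-0.1692  0.4418  1.8711 -0.0006  0.8328 -1.5498]
```

```bash
python3 -m creep '[[[-14,0,-3],-0.005,0],[[-20,0,-3],0,0],[[-9,0,-3],0,0],[[0,15,0],0,0],[[0,15,0],0,0],[[0,0,0],0,0],[[0,0,0],0,0]]'; python3 goal.py 0.4748 -0.0123 0.16 -0.185;python3 - <<'E'
from h import *
from rig import robot
a=robot.camera("top")["pixels"][110:290,280:430,::-1];b=robot.camera("side")["pixels"][180:360,280:520,::-1]
cv2.imwrite("pics/d1.png",np.hstack([cv2.resize(a,None,fx=2,fy=2),cv2.resize(b,None,fx=2,fy=2)]))
E
```

```text
time: 5.6
position: [0.4761, -0.0115, 0.1222]
tool_rot: [-0.543, -0.452, 0.452, 0.544]
ft_force: [-0.1, -0.1, -4.8]
grip_width: 0.0133
t 5.6 pos [ 0.4761 -0.0115  0.1222] zaxis yaw 2.9575 toolx [0.1831 0.9831 0.0002] tooly [-0.0017  0.0005 -1.    ]
shift mm(current tool axes) [ -1.0383 -37.7606   1.2248] turn 0.000858577393274107 F [-0.1291 -0.0985 -4.8453] M [ 0.0137 -0.0482  0.0039] w 0.0133 q [-0.2594  0.495   1.8942  0.0001  0.7542 -1.6461]
```

View pics/d1.png

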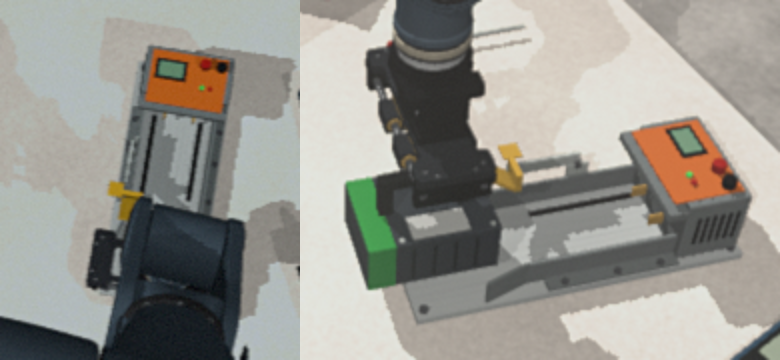

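The pack hovers level over the bed front, green cap trailing and leading edge short of the nose (side picture, pack right edge ~497, nose ~510). Lowering.

```bash
python3 -m creep '[[[-1,10,0],0,0],[[0,12,0],0,0],[[0,5,0],0,0],[[0,2,0],0,0],[[0,1,0],0,0],[[0,0,0],0,0],[[0,0,0],0,0]]'; python3 goal.py 0.4748 -0.0123 0.0905 -0.185
```

```text
time: 6.4
position: [0.4768, -0.0128, 0.0929]
tool_rot: [0.544, 0.452, -0.452, -0.544]
ft_force: [0.2, 1.7, -5.5]
grip_width: 0.0131
t 6.4 pos [ 0.4768 -0.0128  0.0929] zaxis yaw 2.9578 toolx [ 0.1828  0.9832 -0.0001] tooly [ 0.0008 -0.0002 -1.    ]
shift mm(current tool axes) [0.1089 2.3564 2.0894] turn 0.0011930841069447418 F [ 0.2018  1.6969 -5.4672] M [0.0333 0.0574 0.0652] w 0.0131 q [-0.2617  0.5506  1.9152 -0.      0.675  -1.6486]
```

```bash
python3 -m creep '[[[0,1,0],0,0],[[0,1,0],0,0],[[0,0.5,0],0,0],[[0,0,0],0,0]]'; python3 goal.py 0.4748 -0.0123 0.0905 -0.185;python3 - <<'E'
from h import *
from rig import robot
b=robot.camera("side")["pixels"][220:360,290:450,::-1]
cv2.imwrite("pics/d2.png",cv2.resize(b,None,fx=4,fy=4,interpolation=cv2.INTER_CUBIC))
E
```

```text
time: 6.8
position: [0.4767, -0.0127, 0.0905]
tool_rot: [0.544, 0.452, -0.452, -0.544]
ft_force: [-0.7, -0.1, 0.9]
grip_width: 0.0133
t 6.8 pos [ 0.4767 -0.0127  0.0905] zaxis yaw 2.9579 toolx [ 0.1827  0.9832 -0.0001] tooly [ 0.0006 -0.0002 -1.    ]
shift mm(current tool axes) [0.0974 0.0421 1.925 ] turn 0.0012696243336978164 F [-0.7032 -0.1296  0.9093] M [0.0264 0.1437 0.0282] w 0.0133 q [-0.2616  0.555   1.9168 -0.0001  0.6691 -1.6487]
```

View pics/d2.png

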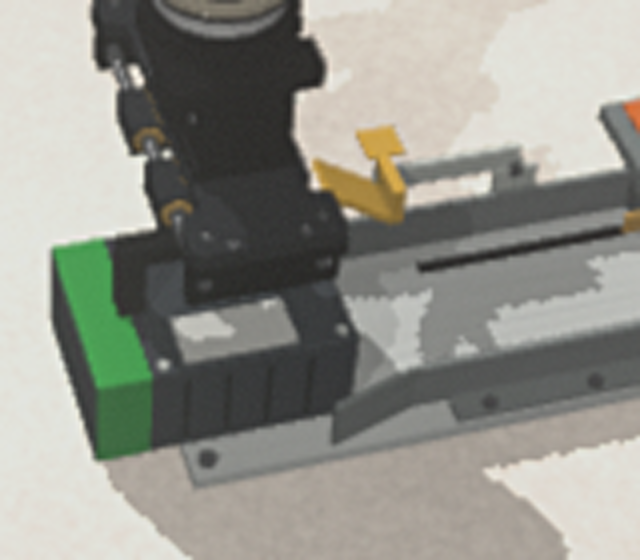

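Run:
```python
from h import *
from rig import robot
S=robot.camera("side")
np.set_printoptions(precision=4,suppress=True)
f=lambda x,y:((x+.5)/4-.5+290,(y+.5)/4-.5+220)
c,s=np.cos(-.185),np.sin(-.185)
for n,p,z in(("TR",(97,389),.068),("LR",(356,342),.068),("TL",(52,246),.068),("TRb",(97,459),.008),("bedFR",(193,487),.0),("flareTip R",(335,406),.038)):
    w=onz(S,*f(*p),z);d=w-[.6763,-.05,0];print(n,w,"dock",d[0]*c+d[1]*s,-d[0]*s+d[1]*c)
```

```text
TR [ 0.3993 -0.0484  0.068 ] dock -0.2725470647366255 -0.04933798205821592
LR [ 0.5323 -0.0756  0.068 ] dock -0.13682610359384217 -0.05164185923943521
TL [0.4187 0.0496 0.068 ] dock -0.27152173607328706 0.05056378344615532
TRb [ 0.401  -0.0461  0.008 ] dock -0.2713305933865979 -0.046788199262034355
bedFR [ 0.4411 -0.0776  0.    ] dock -0.22610821481966803 -0.07041391029083287
flareTip R [ 0.5162 -0.0873  0.038 ] dock -0.15046842609194294 -0.06608057265460077
```

```bash
python3 -m creep '[[[0,0,-6],0,0],[[0,0,-8],0,0],[[0,0,-8],0,0],[[0,0,-8],0,0],[[0,0,-8],0,0],[[0,0,-8],0,0],[[0,0,-4],0,0]]'; python3 goal.py 0.6763 -0.05 0.0905 -0.185
```

```text
time: 7.6
position: [0.5258, -0.0219, 0.0905]
tool_rot: [-0.543, -0.452, 0.452, 0.544]
ft_force: [-4.4, 1.5, 8.6]
grip_width: 0.0135
t 7.6 pos [ 0.5258 -0.0219  0.0905] zaxis yaw 2.9582 toolx [ 0.1823  0.9832 -0.0001] tooly [-0.0012  0.0001 -1.    ]
shift mm(current tool axes) [  -0.2278   -0.1565 -153.1432] turn 0.0016250522697762726 F [-4.3529  1.526   8.5776] M [0.1945 0.8711 0.0639] w 0.0135 q [-0.254   0.5978  1.793  -0.0003  0.752  -1.6412]
```

```bash
cat > shot.py <<'E'
import sys
from h import *
from rig import robot
a=robot.camera("top")["pixels"][110:290,310:430,::-1];b=robot.camera("side")["pixels"][220:360,310:510,::-1]
cv2.imwrite(sys.argv[1],np.hstack([cv2.resize(a,(240,420-60)),cv2.resize(b,(514,360),interpolation=cv2.INTER_CUBIC)]))
E
python3 shot.py pics/s1.png
```

```text
(no output)
```

View pics/s1.png

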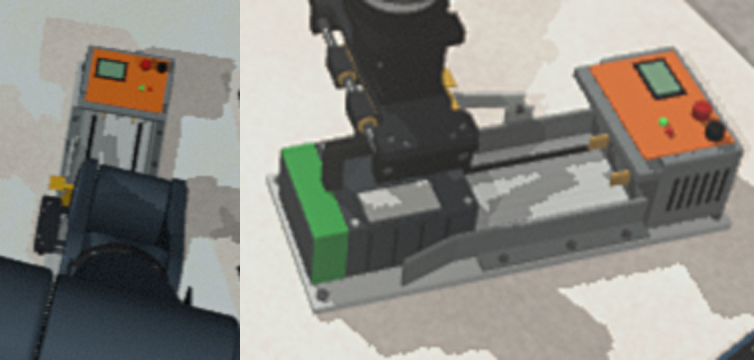

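The pack sits flat between the flares (leading edge at about (475,195) in the side crop), and the nose is being lifted. Continuing.

```bash
python3 -m creep '[[[0,0,-6],0,0],[[0,0,-8],0,0],[[0,0,-8],0,0],[[0,0,-8],0,0],[[0,0,-8],0,0],[[0,0,-8],0,0],[[0,0,-4],0,0]]'; python3 goal.py 0.6763 -0.05 0.0905 -0.185
```

```text
time: 8.4
position: [0.5757, -0.0312, 0.0906]
tool_rot: [0.544, 0.452, -0.452, -0.544]
ft_force: [-4.4, 1.0, 6.7]
grip_width: 0.0132
t 8.4 pos [ 0.5757 -0.0312  0.0906] zaxis yaw 2.9579 toolx [ 0.1826  0.9832 -0.0001] tooly [ 0.0005 -0.0002 -1.    ]
shift mm(current tool axes) [  -0.1254    0.1291 -102.3484] turn 0.001337207025574827 F [-4.438   0.9509  6.7218] M [ 0.1269  0.6871 -0.0214] w 0.0132 q [-0.2478  0.6442  1.6662 -0.0001  0.8306 -1.6349]
```

```bash
python3 -m creep '[[[0,0,-6],0,0],[[0,0,-10],0,0],[[0,0,-12],0,0],[[0,0,-12],0,0],[[0,0,-12],0,0],[[0,0,-12],0,0],[[0,0,-10],0,0],[[0,0,-6],0,0]]'; python3 goal.py 0.6763 -0.05 0.0905 -0.185; python3 shot.py pics/s2.png
```

```text
time: 9.2
position: [0.6544, -0.0458, 0.0906]
tool_rot: [0.544, 0.452, -0.452, -0.544]
ft_force: [-5.7, 0.8, 6.7]
grip_width: 0.0134
t 9.2 pos [ 0.6544 -0.0458  0.0906] zaxis yaw 2.9579 toolx [ 0.1827  0.9832 -0.0001] tooly [ 0.0004 -0.0002 -1.    ]
shift mm(current tool axes) [ -0.1162   0.0804 -22.3201] turn 0.0013062313287930394 F [-5.6825  0.8079  6.6951] M [0.1129 0.7022 0.0391] w 0.0134 q [-0.2399  0.7263  1.4539 -0.0001  0.9609 -1.6269]
```

View pics/s2.png

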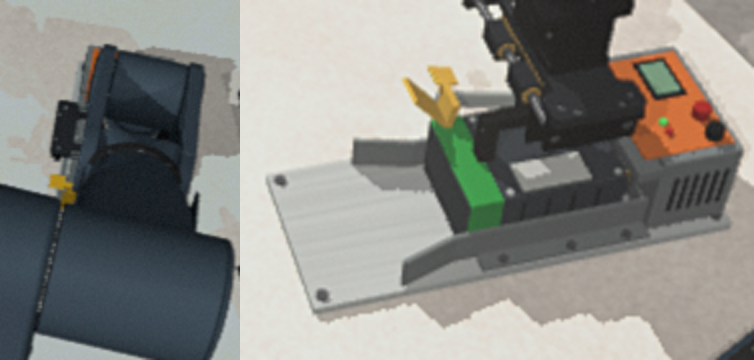

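The nose (440,95) still rides on the green cap and the pack is flat. The last ~20 mm follow in small steps.

```bash
python3 -m creep '[[[0,0,-6],0,0],[[0,0,-5],0,0],[[0,0,-4],0,0],[[0,0,-2],0,0],[[0,0,-1],0,0],[[0,0,0],0,0]]'; python3 goal.py 0.6763 -0.05 0.0905 -0.185
```

```text
time: 9.9
position: [0.6707, -0.0488, 0.0906]
tool_rot: [-0.543, -0.452, 0.452, 0.544]
ft_force: [-3.8, 0.5, 6.4]
grip_width: 0.0134
t 9.9 pos [ 0.6707 -0.0488  0.0906] zaxis yaw 2.958 toolx [ 0.1826  0.9832 -0.    ] tooly [-0.001   0.0001 -1.    ]
shift mm(current tool axes) [-0.2014  0.0481 -5.7238] turn 0.001360608106420358 F [-3.7528  0.5107  6.4143] M [0.0884 0.5362 0.0234] w 0.0134 q [-0.2383  0.7452  1.4065 -0.0001  0.9909 -1.6254]
```

```bash
python3 -m creep '[[[0,0,-1],0,0],[[0,0,-1],0,0],[[0,0,-1],0,0],[[0,0,0],0,0]]'; python3 -m creep '[[[0,0,-1],0,0],[[0,0,-1],0,0],[[0,0,0],0,0]]';python3 goal.py 0.6763 -0.05 0.0905 -0.185
```

```text
time: 10.3
position: [0.6739, -0.0493, 0.0906]
tool_rot: [-0.544, -0.452, 0.452, 0.544]
ft_force: [-3.0, 0.3, 5.8]
grip_width: 0.013
time: 10.6
position: [0.6752, -0.0496, 0.0906]
tool_rot: [-0.543, -0.452, 0.452, 0.544]
ft_force: [-4.1, 1.1, 6.4]
grip_width: 0.013
t 10.6 pos [ 0.6752 -0.0496  0.0906] zaxis yaw 2.9579 toolx [ 0.1826  0.9832 -0.    ] tooly [-0.0018  0.0003 -1.    ]
shift mm(current tool axes) [-0.2331  0.084  -1.1206] turn 0.0013325368979848484 F [-4.1416  1.1132  6.3501] M [ 0.1372  0.6412 -0.0198] w 0.013 q [-0.2379  0.7506  1.3928 -0.0002  1.     -1.6249]
```

```bash
python3 -m creep '[[[0,0,-1],0,0],[[0,0,-1],0,0],[[0,0,0],0,0]]'; python3 goal.py 0.6763 -0.05 0.0905 -0.185; python3 shot.py pics/s3.png
```

```text
time: 10.9
position: [0.6752, -0.0495, 0.0906]
tool_rot: [-0.542, -0.451, 0.454, 0.545]
ft_force: [-8.2, 1.4, 10.3]
grip_width: 0.0131
t 10.9 pos [ 0.6752 -0.0495  0.0906] zaxis yaw 2.9582 toolx [ 0.1824  0.9832 -0.0001] tooly [-0.0064  0.001  -1.    ]
shift mm(current tool axes) [-0.2432  0.059  -1.1966] turn 0.0015657890072291458 F [-8.1578  1.4297 10.2909] M [0.1722 1.2378 0.0164] w 0.0131 q [-0.2377  0.7522  1.389  -0.0006  1.0068 -1.6248]
```

View pics/s3.png

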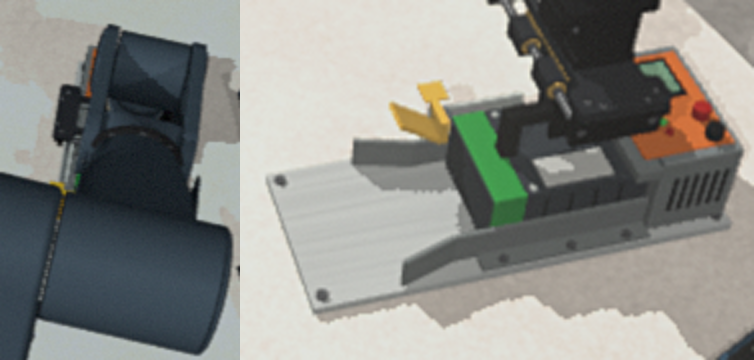

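The pack is at the stop: position unchanged while the push rose to 8 N. The nose (430,120) has dropped behind the tail. Now the pull test.

```bash
python3 -m creep '[[[0,0,2],0,0],[[0,0,2],0,0],[[0,0,1],0,0],[[0,0,1],0,0],[[0,0,1],0,0],[[0,0,0],0,0]]'; python3 goal.py 0.6752 -0.0495 0.0905 -0.185
```

```text
time: 11.6
position: [0.6722, -0.0493, 0.0906]
tool_rot: [0.545, 0.453, -0.451, -0.543]
ft_force: [3.8, -0.1, 3.8]
grip_width: 0.0132
t 11.6 pos [ 0.6722 -0.0493  0.0906] zaxis yaw 2.9577 toolx [ 0.1828  0.9831 -0.0002] tooly [ 0.0025 -0.0007 -1.    ]
shift mm(current tool axes) [ 0.3023  0.1023 -2.9634] turn 0.0011509973044607769 F [ 3.7873 -0.1119  3.8186] M [-0.1088 -0.4298 -0.0164] w 0.0132 q [-0.2385  0.7457  1.4051 -0.0001  0.9883 -1.6254]
```

```bash
python3 -m creep '[[[0,0,1],0,0],[[0,0,1],0,0],[[0,0,0],0,0]]'; python3 goal.py 0.6752 -0.0495 0.0905 -0.185
```

```text
time: 11.9
position: [0.6698, -0.0487, 0.0906]
tool_rot: [0.544, 0.452, -0.452, -0.543]
ft_force: [2.4, -0.6, 4.8]
grip_width: 0.0137
t 11.9 pos [ 0.6698 -0.0487  0.0906] zaxis yaw 2.9578 toolx [ 0.1828  0.9832 -0.0002] tooly [ 0.0016 -0.0005 -1.    ]
shift mm(current tool axes) [ 0.2486  0.1025 -5.4602] turn 0.0011740310873293858 F [ 2.3887 -0.5598  4.776 ] M [-0.0698 -0.4168  0.0401] w 0.0137 q [-0.2387  0.7432  1.4114 -0.0001  0.9854 -1.6256]
```

```bash
python3 -m creep '[[[0,0,1],0,0],[[0,0,1],0,0],[[0,0,0],0,0]]'; python3 goal.py 0.6752 -0.0495 0.0905 -0.185
```

```text
time: 12.2
position: [0.6691, -0.0489, 0.0906]
tool_rot: [0.545, 0.453, -0.451, -0.543]
ft_force: [4.9, -1.4, 3.9]
grip_width: 0.0135
t 12.2 pos [ 0.6691 -0.0489  0.0906] zaxis yaw 2.9572 toolx [ 0.1833  0.9831 -0.0004] tooly [ 0.0044 -0.0012 -1.    ]
shift mm(current tool axes) [ 0.5109  0.1334 -6.1405] turn 0.0006351052518236422 F [ 4.9476 -1.3811  3.946 ] M [-0.2262 -0.8029 -0.1159] w 0.0135 q [-0.2391  0.7414  1.4158 -0.0002  0.9798 -1.6254]
```

```bash
python3 -m creep '[[[0,0,1],0,0],[[0,0,0],0,0]]'; python3 goal.py 0.6752 -0.0495 0.0905 -0.185;python3 shot.py pics/s4.png
```

```text
time: 12.4
position: [0.6689, -0.049, 0.0906]
tool_rot: [0.546, 0.453, -0.45, -0.542]
ft_force: [7.1, -1.5, 2.0]
grip_width: 0.0136
t 12.4 pos [ 0.6689 -0.049   0.0906] zaxis yaw 2.9568 toolx [ 0.1837  0.983  -0.0005] tooly [ 0.0063 -0.0017 -1.    ]
shift mm(current tool axes) [ 0.688   0.1601 -6.2441] turn 0.00022956784572114586 F [ 7.087  -1.4859  2.0391] M [-0.2825 -1.0383 -0.1661] w 0.0136 q [-0.2394  0.7406  1.4178 -0.0001  0.9767 -1.6253]
```

View pics/s4.png

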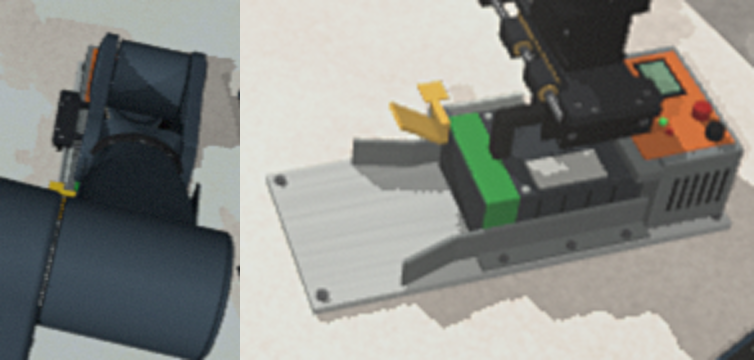

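The catch holds: the pack stops 6.2 mm back and the nose stays down at (430,120). I'll pull a little harder so the load clearly exceeds friction.

```bash
python3 -m creep '[[[0,0,1],0,0],[[0,0,1],0,0],[[0,0,0],0,0],[[0,0,0],0,0]]'; python3 goal.py 0.6752 -0.0495 0.0905 -0.185
```

```text
time: 12.9
position: [0.6687, -0.049, 0.0908]
tool_rot: [0.547, 0.454, -0.449, -0.541]
ft_force: [10.5, -2.2, 0.4]
grip_width: 0.0132
t 12.9 pos [ 0.6687 -0.049   0.0908] zaxis yaw 2.9566 toolx [ 0.184   0.9829 -0.0004] tooly [ 0.0102 -0.0023 -0.9999]
shift mm(current tool axes) [ 0.6878  0.4021 -6.4456] turn -4.9132392376805e-06 F [10.462  -2.1677  0.3604] M [-0.3584 -1.4517 -0.1712] w 0.0132 q [-0.2395  0.7388  1.4216  0.0003  0.9708 -1.6255]
```

It holds at 10.5 N. Now I ease forward to unload the catch, then open.

```bash
python3 -m creep '[[[0,0,-2],0,0],[[0,0,-2],0,0],[[0,0,-2],0,0],[[0,0,-1],0,0],[[0,0,0],0,0],[[0,0,0],0,0]]'; python3 goal.py 0.6752 -0.0495 0.0905 -0.185
```

```text
time: 13.5
position: [0.669, -0.0489, 0.0906]
tool_rot: [-0.543, -0.451, 0.453, 0.545]
ft_force: [-2.7, -0.7, 10.0]
grip_width: 0.0135
t 13.5 pos [ 0.669  -0.0489  0.0906] zaxis yaw 2.9576 toolx [ 0.1829  0.9831 -0.0007] tooly [-0.0047  0.0001 -1.    ]
shift mm(current tool axes) [ 0.5944  0.0485 -6.2139] turn 0.0010456301093579867 F [-2.6601 -0.6721  9.9769] M [-0.1519  0.2542 -0.1358] w 0.0135 q [-0.2388  0.7445  1.4081 -0.0012  0.9935 -1.625 ]
```

```bash
python3 -m creep '[[[0,0,0],0,0.45],[[0,0,0],0,0.45],[[0,0,0],0,0.45],[[0,0,0],0,0.45],[[0,0,0],0,0.45],[[0,0,0],0,0.45],[[0,0,0],0,0.45]]'; python3 goal.py 0.6752 -0.0495 0.0905 -0.185
```

```text
time: 14.2
position: [0.6711, -0.0489, 0.0899]
tool_rot: [-0.544, -0.452, 0.452, 0.544]
ft_force: [-0.1, -0.1, -0.9]
grip_width: 0.0387
t 14.2 pos [ 0.6711 -0.0489  0.0899] zaxis yaw 2.9578 toolx [0.1828 0.9832 0.    ] tooly [-0.0003  0.0001 -1.    ]
shift mm(current tool axes) [ 0.1222 -0.5772 -4.1474] turn 0.0011942715105104362 F [-0.1435 -0.1048 -0.9139] M [ 0.0007 -0.0174 -0.0408] w 0.0387 q [-0.2384  0.7462  1.4063 -0.      0.9894 -1.6254]
```

```bash
python3 -m creep '[[[0,-5,0],0,0.45],[[0,-15,0],0,0.45],[[0,-25,0],0,0.45],[[0,-30,0],0,0.45],[[0,-30,0],0,0.45],[[0,-30,0],0,0.45],[[0,-25,0],0,0.45],[[0,-10,0],0,0.45]]';  python3 -m creep '[[[-20,0,20],0,0.45],[[-40,0,20],0,0.45],[[-45,0,20],0,0.45],[[-45,0,20],0,0.45],[[-45,0,20],0,0.45],[[-45,0,20],0,0.45],[[-30,0,10],0,0.45],[[0,0,0],0,0.45]]'; python3 goal.py 0.6752 -0.0495 0.0905 -0.185;python3 - <<'E'
from h import *
from rig import robot
a=robot.camera("top");b=robot.camera("side")
cv2.imwrite("pics/f_top.png",a["pixels"][:,:,::-1]);cv2.imwrite("pics/f_side.png",b["pixels"][:,:,::-1])
cv2.imwrite("pics/f_tc.png",cv2.resize(a["pixels"][120:270,320:410,::-1],None,fx=4,fy=4,interpolation=2))
cv2.imwrite("pics/f_sc.png",cv2.resize(b["pixels"][230:350,310:510,::-1],None,fx=4,fy=4,interpolation=2))
E
```

```text
time: 15.0
position: [0.6728, -0.0492, 0.265]
tool_rot: [0.546, 0.454, -0.45, -0.542]
ft_force: [0.3, -0.6, -0.5]
grip_width: 0.0392
time: 15.8
position: [0.4918, -0.2942, 0.26]
tool_rot: [0.545, 0.45, -0.451, -0.545]
ft_force: [1.1, 0.0, -0.0]
grip_width: 0.0392
t 15.8 pos [ 0.4918 -0.2942  0.26  ] zaxis yaw 2.9524 toolx [ 0.1881  0.9822 -0.0014] tooly [-0.0008 -0.0012 -1.    ]
shift mm(current tool axes) [ 275.0414  169.0996 -134.1596] turn -0.004215427656581117 F [ 1.1193  0.0041 -0.0027] M [ 0.0122  0.0285 -0.0121] w 0.0392 q [-0.7332  0.4154  1.5212 -0.0015  1.2047 -2.1142]
```

View pics/f_sc.png

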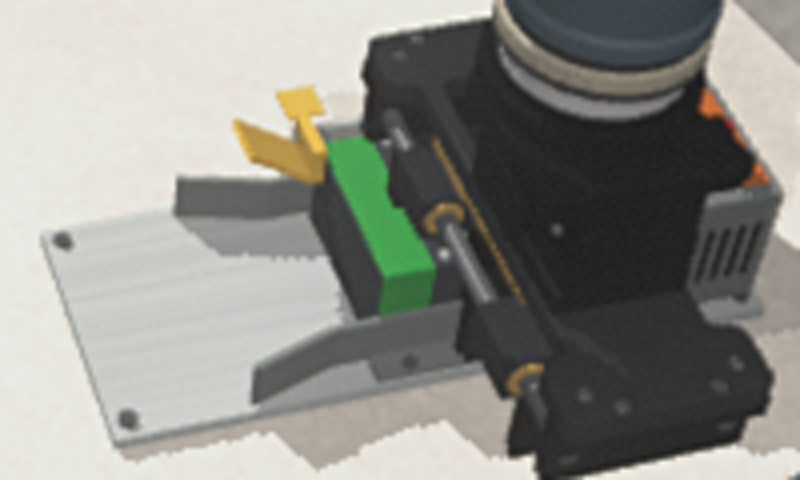

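View pics/f_top.png

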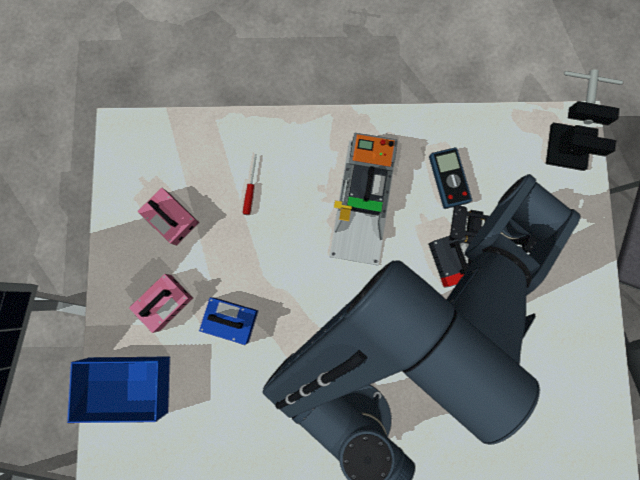

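View pics/f_tc.png

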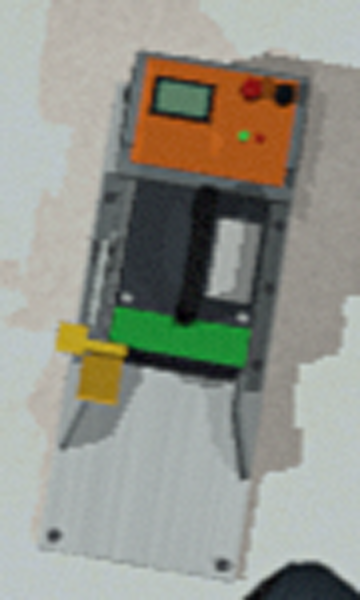

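The picture shows the pack docked straight and flat, with the catch nose back at its rest pixels behind the tail (side crop (325,180), same as at the start). Spent pack, meter and screwdriver are at their starting pixels. Handing in.

```bash
python3 -c "
from rig import robot
print(robot.get_obs()['time']);print(robot.hand_in())"
```

```text
15.9
the job is handed in; nothing more can be done
None
```

The charged pack is docked with the catch down behind it, and I handed the job in at 15.9 s of the 48 s allowed. No verdict was reported.

- **Docking:** I gripped the pack by its handle and set it on the front of the bed, contact end leading. It then slid to the stop, lifting the catch itself with about 4–6 N of drag. I steered the gripper clear of the catch throughout. At the stop the pack stopped moving while the push rose to about 8 N, and the picture showed the catch dropped behind it.
- **Pull test:** the pack moved back about 6 mm and stayed there with about 10.5 N on the wrist. That figure includes roughly 2–4 N of friction. A picture taken during the pull, at 7 N, showed the catch still down.
- **After letting go:** the last pictures show the pack flat and straight between the stop and the catch. The spent pack, meter and screwdriver look unmoved, judged by eye. The gripper is clear and touching nothing; it hangs near the spent pack in the top view, but at 0.26 m height.
- **One step fell short:** easing the pack forward before release barely moved it. It is resting about 6 mm from the stop, near the catch, inside the 9 mm limit. That 6 mm comes from the gripper position just before release; I did not re-measure it from the final picture.

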